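# Set the vacuum tea tin going and take off its dust cover

## Robot

A 6-joint arm with a two-finger parallel gripper is mounted at the origin on the work surface. World frame = base frame: x ahead of the robot, y to its left, z up, the work surface at z = 0. Lengths are in m, angles in rad, forces in N, time in s.
With the tool pointing down it reaches from about 0.4 to 0.825 m from the base axis. Payload 7 kg.
Tool frame: the origin (TCP) lies midway between the tips of the shut fingers; the grasp point (between the pads) lies arm.hold_point_z behind it (arm.hold_point_z is the distance from the TCP to the grasp point, in m); z points along the fingers, y is the line along which they close (so a half turn about z gives the same grasp; the last joint's range is limited). The gripper opens to 88 mm and grips with 3 to 60 N. Pads are 19 mm wide; open, the fingers measure 130 mm over their backs; the gripper's body (78 mm by 193 mm) begins 47 mm behind the grasp point.
Start: joints at [-1.01, 0.359, 0.012, 0, -1.224, -0.288], TCP at [0.182, -0.65, 0.227] pointing down, gripper open.
Joint ranges: [-3.07, 3.07], [-1.43, 2.12], [-1.02, 1.25], [-3.03, 1.67], [-3.05, -0], [-3.03, 3.03]. Speed limits (rad/s): [2.39, 2.39, 3.01, 3.14, 3.14, 3.14].

## Interface

Orientations are given as [roll, pitch, yaw] about the fixed x, y, z axes, in that order (R = Rz(yaw) Ry(pitch) Rx(roll)).
In Python, from station import arm gives the robot as it stands.
- The arm moves only by the shell command python3 -m crank 'ROWS' [OPENING] [FORCE]. ROWS is JSON, a list that holds one entry, the list of rows, each a list of 4 numbers: the shift along the tool's x, y, z in units of 25 mm (1.0 is 25 mm), then the turn about the tool's z in units of 5 degrees (1.0 is 5 degrees). A call has 1 to 12 rows; each row is the pose to reach, as a shift and turn from the pose commanded when the call began, along the tool's axes at that moment; what a row does not reach only later rows make up. A row lasts 1/8 s, in which the tool goes at most 62.5 mm and 10.7 degrees, less where a joint would pass 70% of its speed; a pose out of reach is approached as far as the arm can. A call with a gripper value outside its range is refused whole. OPENING is the closure, from 0 (fully open) to 1 (shut), set as the call begins (- or left out, the last holds). The fingers move at their own pace and stop on an object; FORCE is the grip in N (left out, the last holds). Time passes only in rows, so rows that repeat a pose let the fingers close. It gives the time, the measured TCP pose, the force, the opening and the grip force at its end, in the units of the state.
- arm.get_state(): the state, without advancing time (a new reading comes with each control period).
- arm.grab_frame(name): name is "side" or "top"; returns (picture, depth): 384x512x3 uint8, red, green, blue; 384x512 float32, m along the optical axis (not along the pixel's ray), 0 where there is no reading.
- arm.get_calibration(name): a dict with "mtx" (3x3 intrinsics, pixels), "R" (3x3) and "t" (3): a world point X has camera coordinates R X + t. Camera axes: x right, y down, z forward; pixel columns grow to the right and rows downward; lengths in m; the calibration is good to about 2 mm. A picture is of the moment at which its call begins. get_calibration takes no time and is no camera call.
- arm.job_done(): hands the job in; it is judged then, once.
Trained networks look in the newest picture that a camera, given by its name, has taken for a name from the list of things; names that differ only in an ending like _2 or _b are one class to them, and where a whole thing is asked for, a point or a joint stands for the part that bears it (a point fixed in the world has none). Each returns a list of dicts, best first, with "score" (0 to 1); they miss things now and then, are a little off and sometimes report something else, mostly with a low value. They report only what shows in the picture. A call takes as long as a camera call. They do not tell look-alikes from the thing itself.
- arm.recognise(thing, camera): "extent" ([left, top, width, height] in pixels, round what is visible of it).
- arm.trace(thing, camera): "mask" (384x512 bool, what is visible of it) and "extent" ([left, top, width, height] in pixels, round what is visible of it).
The state is a dict: "t": time; "q": joint angles; "qd": joint speeds; "joint_efforts": joint torques, N m; "eef_pos": TCP position; "ee_rot": TCP orientation; "force": force on the tool from outside, world axes, zero at the start; "moment": the same for the moment, N m; "width": finger opening in m; "gripper_force": force on a finger pad.
Only numpy, scipy, OpenCV 4.12 (cv2) and the standard library are available. Lean on these libraries where they do the work, as an engineer would, in place of code of your own. Each camera call takes 0.05 s, during which the arm holds its last target. There are 200 camera calls.

## Task

Get the tea tin ready on its vacuum dock: press the white button, then the blue, then the red, each fully down, one at a time, letting each spring back before the next. Then pick up the nested pair of lids together by the inner lid's black knob and lower them onto the tin until the inner lid sits fully home before letting go, and only then lift the brass outer cover off by its collar, alone, leaving the inner lid undisturbed on the tin. Finish still holding the cover in the gripper, level and still, with its whole rim above the top of the black knob, and leave the other things on the sideboard where they stand.

Things in the scene. Friction and masses are not known exactly. Their poses are not given: they have to be found in the camera images.
- dock: white vacuum dock, a fixed slab 200 (x) x 150 (y) x 15 mm. Origin: centre of its underside. The tin stands on its +x half (axis at x = +45 mm), the three buttons in a row along its y at x = -62 mm, 48 mm apart, in an order that changes.
- tin: open round aluminium tea tin with brass bands, fixed upright on the dock; 84 mm outside diameter, 78 mm inside diameter, 70 mm tall, 66 mm deep. Origin: centre of its underside; z up.
- tin_mouth (a point): centre of the tin's mouth, level with its rim (70 mm above tin). The tin's walls are 3 mm thick.
- mat: round cork mat, fixed, 110 mm diameter, 6 mm thick, on which the nested lids stand at the start. Origin: centre of its underside.
- inner_lid: inner lid, loose, 100-200 g: black rubber plug 14 mm deep (64 mm diameter at its bottom, widening to 73), a bamboo flange above it 82 mm in diameter, 4 mm thick, then a straight round black knob rising from z = 18 to 80 mm. Origin: centre of the plug's underside; z up. Seated, the flange rests on the tin's rim and the origin is 14 mm below the rim.
- knob_top (a point): centre of the top of the inner lid's black knob, 80 mm above its origin. The knob is 16 mm in diameter, passes freely through the outer cover's collar and stands 30 mm out of it. Gripped by the knob above the collar, the inner lid carries the outer cover with it.
- outer_cover: round brass dust cover, loose, 110-220 g, 100 mm in diameter, resting on the inner lid's flange: a 3 mm thick skirt reaching 12 mm below the top plate (4 mm thick, its top at z = 16 mm), and a collar on top, z = 16 to 44 mm. Origin: centre of the skirt's lower edge; z up. Nested, it is 6 mm above the inner lid's origin. 74 mm of lift bring the skirt's edge level with the knob's top.
- collar_top (a point): centre of the top of the brass collar (44 mm above the outer cover's origin), an upright tube 38 mm outside, 20 mm bore, 28 mm tall. Gripped by the outside of the collar the cover comes up alone.
- white_top (a point): centre of the top of the white push button, a round cap 28 mm in diameter in a black ring 44 mm across on the dock; up, it stands 37 mm above the sideboard. It is pressed straight down.
- white (a joint): how far the white button is pressed, m: 0 is up, 0.006 is fully down. A spring returns it: about 1.5 N starts it moving, 5 N holds it fully down.
- blue_top (a point): centre of the top of the blue push button, a round cap 28 mm in diameter in a black ring 44 mm across on the dock; up, it stands 37 mm above the sideboard. It is pressed straight down.
- blue (a joint): how far the blue button is pressed, m: 0 is up, 0.006 is fully down. A spring returns it: about 1.5 N starts it moving, 5 N holds it fully down.
- red_top (a point): centre of the top of the red push button, a round cap 28 mm in diameter in a black ring 44 mm across on the dock; up, it stands 37 mm above the sideboard. It is pressed straight down.
- red (a joint): how far the red button is pressed, m: 0 is up, 0.006 is fully down. A spring returns it: about 1.5 N starts it moving, 5 N holds it fully down.
- pencil_cup: red plastic pencil cup with pencils, 76 mm across, 100 mm tall (pencils to 170). A bystander, loose. Origin: centre of its underside.
- ashtray: square green glass ashtray holding keys, 110 x 110 x 32 mm. A bystander, loose. Origin: centre of its underside.
- hedgehog: ceramic hedgehog figurine, terracotta with a white face, 75 mm long, 60 mm wide, 50 mm tall; it stands between the dock and the lids' mat. A bystander, loose. Origin: centre of its underside.
- bamboo_box: bamboo box with a darker, partly slid lid, 140 x 200 (230 over the lid) x 70 mm. A bystander, loose. Origin: centre of its underside.
- remote: black remote control lying flat, 150 x 42 x 16 mm, between the robot and the hedgehog. A bystander, loose. Origin: centre of its underside.
- mug: blue ceramic mug, 80 mm across, 90 mm tall, handle to its +y. A bystander, loose. Origin: centre of its underside.
Not all that is in view belongs to the job. Of the things that look like the mat, take the one that is nearest to the robot's base at the start.

How it is judged:
By the outcome, as a careful person would: the job done as asked, in the order asked, and still so for the second after the job is handed in, while the arm keeps its last pose, push and grip.
It also fails if it takes over 67 s, if anything falls off the work surface, if the arm or the gripper's body presses on something with over 40 N, if the wrist force passes 120 N, or if a joint passes its speed limit or range.

## Working session

There is one attempt and no reset: what is moved stays moved. The work goes in short steps, Python scripts to look and compute and a shell command to move; the robot and the scene stay as the last step left them, time stands still between calls to the robot, and variables do not carry over. Pictures are saved under pics/ and viewed, at most 10 in all, crops included, and the job is handed in when it is done.

```bash
ls; mkdir -p pics; python3 - <<'E'
from station import arm
import cv2,numpy as np
print(arm.hold_point_z); s=arm.get_state(); print(s)
for n in ("top","side"):
    p,d=arm.grab_frame(n); cv2.imwrite(f"pics/{n}0.png",cv2.cvtColor(p,cv2.COLOR_RGB2BGR)); np.save(f"{n}d.npy",d)
    c=arm.get_calibration(n); print(n,-c["R"].T@c["t"],c["R"])
E
```

```text
pics
0.0188
{'t': 0.0, 'q': array([-1.00987607e+00,  3.59380819e-01,  1.10452962e-02, -3.58832083e-04,
       -1.22407783e+00, -2.88056966e-01]), 'qd': array([-1.35801817e-03, -5.46601410e-05, -7.15057488e-04,  8.00222365e-04,
        1.31237167e-04,  3.17156254e-05]), 'joint_efforts': array([-1.63360477e-03, -5.82714951e+01,  2.93061233e+01,  6.99728251e+00,
        6.99762837e-03, -2.05653159e-04]), 'eef_pos': array([ 0.18172155, -0.64956828,  0.22561913]), 'ee_rot': array([ 3.13994641e+00, -1.36002912e-04, -2.86885146e+00]), 'force': array([-0.07513711, -0.70061204,  0.57721591]), 'moment': array([-0.04686449,  0.01599194,  0.01620098]), 'gripper_force': 0.0, 'width': 0.08730492325526937}
top [ 0.29535172 -0.00393305  1.81399511] [[ 0.02056822 -0.99978667  0.00188813]
 [-0.98529635 -0.02059043 -0.16960876]
 [ 0.16961146  0.00162818 -0.98550967]]
side [0.52818598 1.13351712 0.88644329] [[-0.99788827 -0.06449637 -0.00769591]
 [-0.03133947  0.58185685 -0.81268718]
 [ 0.05689329 -0.81072981 -0.5826494 ]]
```

View pics/top0.png

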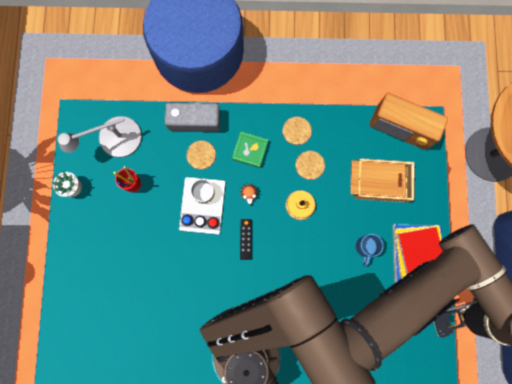

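View pics/side0.png

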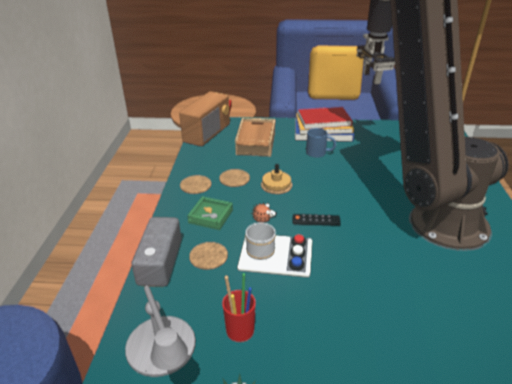

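Top view: the dock is at (203,205) with the tin at (204,190) and the buttons blue (187,220), white (201,221), red (214,222). The nested lids are at (300,205). Mat look-alikes are at (201,154), (297,130), (310,165) and the one under the lids at (300,205), which is nearest the base and so the one to use.

```bash
cat > h.py <<'E'
from station import arm
import cv2,numpy as np
def ray(cam,uv,z):
    "world point on plane z seen at pixel uv"
    c=arm.get_calibration(cam); o=-c["R"].T@c["t"]
    d=c["R"].T@np.linalg.solve(c["mtx"],[uv[0],uv[1],1]); return (o+d*(z-o[2])/d[2])
def cloud(cam,depth):
    c=arm.get_calibration(cam); v,u=np.mgrid[:384,:512]
    P=np.stack([u*depth,v*depth,depth],-1)@np.linalg.inv(c["mtx"]).T
    return (P-c["t"])@c["R"]
def goto(x,y,z,yaw=None,s=None):
    "shift in crank units from the measured pose"
    s=s or arm.get_state(); R=cv2.Rodrigues(np.zeros(3))[0]
    from scipy.spatial.transform import Rotation as Ro
    R=Ro.from_euler('xyz',s["ee_rot"]).as_matrix()
    return np.round(R.T@(np.array([x,y,z])-s["eef_pos"])/.025,2)
E
python3 - <<'E'
from h import *
np.set_printoptions(precision=4,suppress=True)
for cam in("top","side"):
    p,d=arm.grab_frame(cam); C=cloud(cam,d)
    if cam=="top": cv2.imwrite("pics/crop.png",cv2.cvtColor(cv2.resize(p[120:270,160:360],None,fx=4,fy=4,interpolation=cv2.INTER_CUBIC),cv2.COLOR_RGB2BGR))
    for n,z in(("white_top",.037),("blue_top",.037),("red_top",.037),("tin",.085),("outer_cover",.028),("inner_lid",.086),("dock",.015)):
        r=arm.trace(n,cam)[:2]
        for k in r:
            m=k["mask"]; P=C[m&(d>0)]; top=P[np.abs(P[:,2]-z)<.006]
            uv=np.argwhere(m).mean(0)[::-1]
            mr=(cv2.minEnclosingCircle((top[:,:2]*1000).astype(np.float32)) if len(top)>3 else None)
            print(cam,n,round(k["score"],2),uv,ray(cam,uv,z)[:2],"top",len(top),top.mean(0) if len(top) else 0, mr)
            if n=="dock": print(cv2.minAreaRect((top[:,:2]*1000).astype(np.float32)))
E
```

```text
top white_top 0.61 [245.5593 238.2161] [0.4178 0.0092] top 0 0 None
top white_top 0.49 [199.3333 220.6471] [0.4783 0.1794] top 43 [0.478  0.1787 0.0361] ((478.9073181152344, 179.33409118652344), 14.013157844543457)
top red_top 0.38 [212.9706 222.0882] [0.474  0.1295] top 26 [0.473  0.1291 0.0365] ((474.42340087890625, 129.44479370117188), 11.655344009399414)
top tin 0.67 [202.6651 191.2301] [0.5795 0.1666] top 28 [0.565  0.1584 0.0849] ((582.0097045898438, 169.1956787109375), 40.45944595336914)
top tin 0.16 [249.6411 149.2752] [0.7381 0.0011] top 0 0 None
top outer_cover 0.67 [199.5763 220.8644] [0.4784 0.1795] top 25 [0.4781 0.1771 0.0298] ((477.7855529785156, 178.72860717773438), 15.670689582824707)
top outer_cover 0.64 [300.8177 204.0773] [ 0.5484 -0.1921] top 393 [ 0.5482 -0.1915  0.0278] ((549.2042236328125, -192.39212036132812), 49.76184844970703)
top inner_lid 0.7 [212.5 222. ] [0.4694 0.1275] top 0 0 None
top dock 0.8 [202.702  206.6573] [0.5329 0.1712] top 1021 [0.5329 0.1715 0.015 ] ((539.2525024414062, 173.38348388671875), 118.58906555175781)
((539.527587890625, 174.574188
[... 811 characters left out ...]
 None
side tin 0.9 [259.9027 241.2869] [0.5845 0.2146] top 146 [0.5853 0.1776 0.0831] ((586.4271240234375, 176.39247131347656), 45.287967681884766)
side outer_cover 0.64 [275.8493 180.9163] [ 0.5515 -0.1737] top 276 [ 0.5511 -0.1748  0.0274] ((550.7416381835938, -186.75091552734375), 53.32347106933594)
side outer_cover 0.4 [297.4571 249.9714] [0.4796 0.1807] top 24 [0.4804 0.1932 0.0305] ((479.74835205078125, 188.34959411621094), 12.801870346069336)
side dock 0.83 [276.5963 259.5881] [0.5379 0.2097] top 1313 [0.5366 0.2031 0.0143] ((541.0847778320312, 184.98211669921875), 117.95650482177734)
((541.5736083984375, 180.29766845703125), (151.67657470703125, 199.72299194335938), 86.0367431640625)
```

View pics/crop.png

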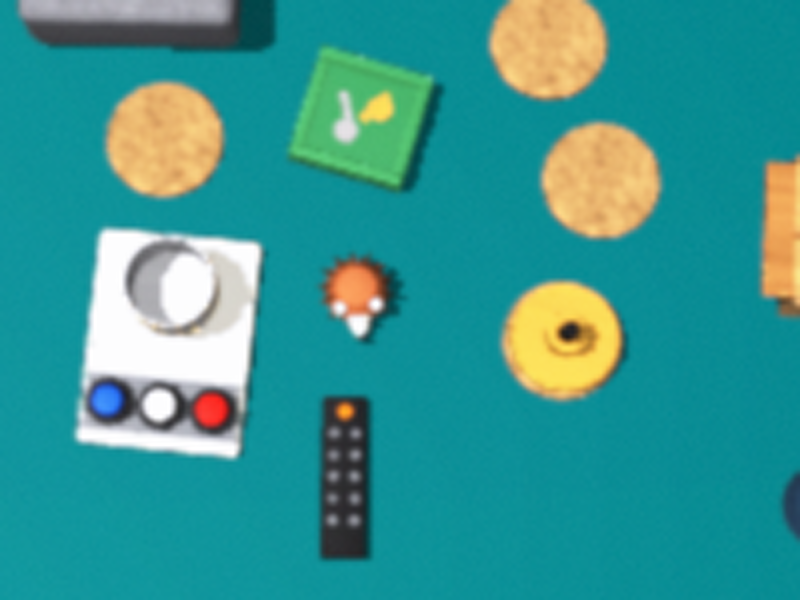

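Crop: dock buttons run blue, white, red at (107,400), (160,405), (212,410). The tin is at (172,287), and the gold lids with the black knob are at (570,332), standing on the nearest mat. The dock is turned about -4.3°.

```bash
python3 - <<'E'
from h import *
print(goto(.42,-.35,.2),goto(.4795,.182,.12))
E
```

```text
[-12.41   8.99   1.06] [-20.43  28.84   4.26]
```

```bash
python3 -m crank '[[[-2,1.4,0,0],[-4,2.8,0,0.4],[-6,4.2,0.3,0.8],[-8,5.8,0.5,1.2],[-10,7.3,0.7,1.6],[-12.4,9,1,2],[-13.4,11.2,1,2.4],[-14.3,13.4,1,2.8],[-15.2,15.6,1,3.2],[-16.1,17.8,1,3.6],[-17,20,1,4],[-17.9,22.2,1,4]]]' 1 20
python3 - <<'E'
from h import *
s=arm.get_state();print(s['t'],s['q'],s['eef_pos'],s['ee_rot'],goto(.4795,.182,.06))
E
```

```text
t: 2.4
eef_pos: [0.4633, 0.0071, 0.2021]
ee_rot: [3.141, 0.001, 3.065]
force: [1.5, -0.7, 0.5]
width: 0.0003
gripper_force: 0.0
2.4 [ 4.42246204e-01  2.19615162e-02 -4.72792648e-01  1.80925733e-04
 -1.07466363e+00 -2.08949810e+00] [0.46329068 0.0070975  0.20212045] [3.14104753e+00 1.27613685e-03 3.06522275e+00] [-0.11  7.02  5.69]
```

```bash
python3 -m crank '[[[-0.1,2.3,0.5,0],[-0.1,4.6,2,0],[-0.1,7,4,0],[-0.1,7,5.7,0],[-0.1,7,5.7,0],[-0.1,7,5.7,0]]]'
python3 -m crank '[[[0,0,0.5,0],[0,0,0.9,0],[0,0,1.1,0],[0,0,1.1,0]]]'
```

```text
t: 3.15
eef_pos: [0.4796, 0.1794, 0.06]
ee_rot: [3.142, 0.001, 3.066]
force: [0.4, -0.3, 0.4]
width: 0.0005
gripper_force: 0.0
t: 3.65
eef_pos: [0.4795, 0.1792, 0.0318]
ee_rot: [-3.142, 0.001, 3.065]
force: [1.5, -1.6, 4.2]
width: 0.0003
gripper_force: 2.2
```

```bash
python3 -m crank '[[[0,0,0.12,0],[0,0,0.12,0],[0,0,0.12,0]]]'
```

```text
t: 4.03
eef_pos: [0.4796, 0.1792, 0.0309]
ee_rot: [3.141, 0.001, 3.066]
force: [-6.0, -3.2, 26.2]
width: 0.0002
gripper_force: 13.1
```

```bash
python3 -m crank '[[[0,0,-0.6,0],[0,0,-1.2,0],[0,0,-1.2,0],[0,1,-1.2,0],[0,1.92,-1.2,0],[0,1.92,-1.2,0],[0,1.92,-0.5,0],[0,1.92,-0.1,0],[0,1.92,-0.02,0],[0,1.92,-0.02,0],[0,1.92,-0.02,0]]]'
```

```text
t: 5.4
eef_pos: [0.4826, 0.2277, 0.0309]
ee_rot: [3.141, 0.0, 3.066]
force: [-10.5, 0.3, 24.3]
width: 0.0004
gripper_force: 12.4
```

```bash
python3 -m crank '[[[0,0,-0.6,0],[0,0,-1.2,0],[0,0,-1.2,0],[0,-2,-1.2,0],[0,-3.84,-1.2,0],[0,-3.84,-1.2,0],[0,-3.84,-1.2,0],[0,-3.84,-0.5,0],[0,-3.84,-0.1,0],[0,-3.84,0,0],[0,-3.84,0,0],[0,-3.84,0,0]]]'
python3 - <<'E'
from h import *
p,d=arm.grab_frame("side"); cv2.imwrite("pics/btn.png",cv2.cvtColor(cv2.resize(p[130:310,200:380],None,fx=3.3,fy=3.3,interpolation=cv2.INTER_CUBIC),cv2.COLOR_RGB2BGR))
E
```

```text
t: 6.9
eef_pos: [0.4759, 0.1323, 0.0309]
ee_rot: [3.141, 0.001, 3.067]
force: [-9.0, -0.8, 26.5]
width: 0.001
gripper_force: 13.4
```

View pics/btn.png

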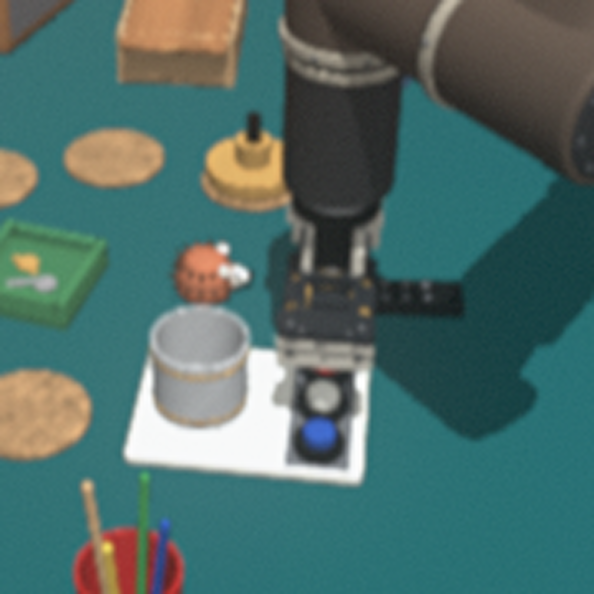

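Side crop: the fingertips are on the red button at (325,370). White (325,395) and blue (320,432) have sprung back up. The lids are at (252,160).

```bash
python3 -m crank '[[[0,0,-1.2,0],[0,0,-3.5,0],[0,0,-5.5,0],[0,0,-5.5,0]]]' - 20
python3 - <<'E'
from h import *
print(ray("top",(302.1,202.6),.086), ray("side",(200+253/3.3-.4,130+118/3.3-.4),.086))
print(goto(.550,-.1885,.15),goto(.550,-.1885,.0605))
E
```

```text
t: 7.45
eef_pos: [0.4777, 0.1334, 0.1706]
ee_rot: [3.137, 0.006, 3.067]
force: [-0.5, -0.3, -1.4]
width: 0.0008
gripper_force: 0.0
[ 0.54559464 -0.19053605  0.086     ] [ 0.55130269 -0.18284142  0.086     ]
[ -3.84 -12.63   0.79] [ -3.82 -12.64   4.37]
```

```bash
python3 -m crank '[[[-0.7,-2.3,0,0],[-1.4,-4.6,0,0],[-2.1,-6.9,0,0],[-2.8,-9.2,0,0],[-3.5,-11.4,0.3,0],[-3.84,-12.63,0.8,0],[-3.84,-12.63,0.8,0],[-3.84,-12.63,0.8,0]]]' 0
python3 - <<'E'
from h import *
np.set_printoptions(precision=4,suppress=True)
p,d=arm.grab_frame("side"); cv2.imwrite("pics/pre.png",cv2.cvtColor(cv2.resize(p[110:210,215:345],None,fx=5,fy=5,interpolation=cv2.INTER_CUBIC),cv2.COLOR_RGB2BGR))
s=arm.get_state();print(s["eef_pos"],s["ee_rot"],goto(.550,-.1885,.0605))
c=arm.get_calibration("side")
for q in (s["eef_pos"],[.55,-.1885,.086]):
    u=c["mtx"]@(c["R"]@np.array(q)+c["t"]); u=u[:2]/u[2]; print(u,(u-[215,110]+.4)*5)
E
```

```text
t: 8.45
eef_pos: [0.5468, -0.1902, 0.1457]
ee_rot: [3.142, -0.002, 3.065]
force: [-1.0, 0.4, 0.3]
width: 0.075
gripper_force: 0.0
[ 0.547  -0.1899  0.1462] [ 3.1415 -0.0007  3.066 ] [-0.12  0.06  3.43]
[277.9127 149.015 ] [316.5637 197.0752]
[276.6912 164.5142] [310.4562 274.5709]
```

View pics/pre.png

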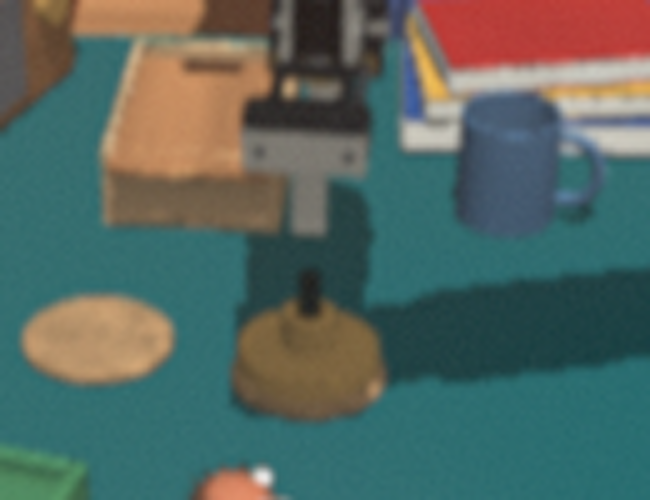

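The finger is centred at column 309 and the knob at 311, so they line up; I'll descend straight.

```bash
python3 -m crank '[[[-0.08,0.06,1.2,0],[-0.08,0.06,2.4,0],[-0.08,0.06,3.1,0],[-0.08,0.06,3.42,0],[-0.08,0.06,3.42,0],[-0.08,0.06,3.42,0]]]'
python3 -m crank '[[[0,0,0,0],[0,0,0,0],[0,0,0,0],[0,0,0,0],[0,0,0,0],[0,0,0,0],[0,0,0,0],[0,0,0,0]]]' 1 40
```

```text
t: 9.25
eef_pos: [0.5499, -0.1891, 0.0621]
ee_rot: [-3.142, 0.002, 3.066]
force: [0.3, 0.1, 0.1]
width: 0.0874
gripper_force: 0.0
t: 10.25
eef_pos: [0.5492, -0.1895, 0.0611]
ee_rot: [-3.141, -0.0, 3.065]
force: [0.8, -0.2, -3.1]
width: 0.015
gripper_force: 40.0
```

```bash
python3 -m crank '[[[0,0,-0.3,0],[0,0,-0.8,0],[0,0,-1.8,0],[0,0,-3,0],[0,0,-4.2,0],[0,0,-5.4,0],[0,0,-6,0],[0,0,-6,0],[0,0,-6,0]]]'
python3 - <<'E'
from h import *
p,d=arm.grab_frame("side"); cv2.imwrite("pics/lift.png",cv2.cvtColor(cv2.resize(p[60:210,200:360],None,fx=3.6,fy=3.6,interpolation=cv2.INTER_CUBIC),cv2.COLOR_RGB2BGR))
print(goto(.585,.1745,.211))
E
```

```text
t: 11.38
eef_pos: [0.5484, -0.1892, 0.2098]
ee_rot: [3.141, -0.002, 3.065]
force: [0.4, 0.1, -2.9]
width: 0.015
gripper_force: 40.0
[-0.35 14.62 -0.05]
```

View pics/lift.png

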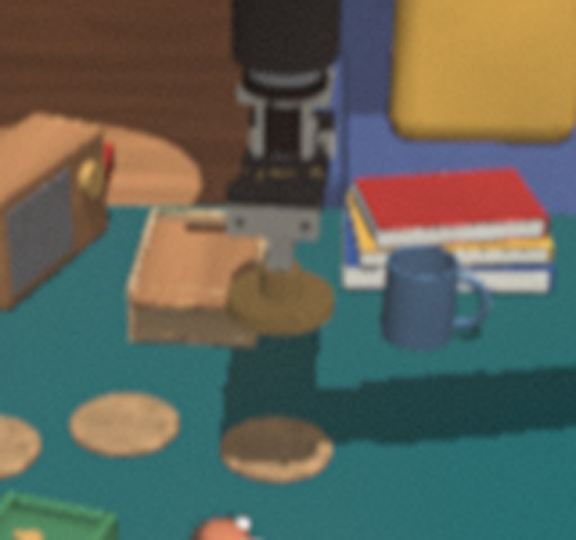

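The nested lids hang level from the gripper at (280,298), and the mat below is empty at (276,448).

```bash
python3 -m crank '[[[0,0.7,0,0],[0,2.2,0,0],[-0.1,3.7,0,0],[-0.1,5.2,0,0],[-0.1,6.7,0,0],[-0.2,8.2,0,0],[-0.2,9.7,0,0],[-0.3,11.2,0,0],[-0.3,12.7,0,0],[-0.35,14,0,0],[-0.35,14.6,0,0],[-0.35,14.6,0,0]]]'
cat > m.py <<'E'
from h import *
import sys
np.set_printoptions(precision=4,suppress=True)
s=arm.get_state(); print(s["eef_pos"],s["force"])
z0=s["eef_pos"][2]
for cam in("top","side"):
    p,d=arm.grab_frame(cam); C=cloud(cam,d)
    X,Y,Z=C[...,0],C[...,1],C[...,2]
    near=np.hypot(X-s["eef_pos"][0],Y-s["eef_pos"][1])<.062
    # cover top plate ring (z ~ TCP-0.033), tin wall below
    for nm,lo,hi in(("cover",z0-.046,z0-.03),("tin",.03,.087)):
        m=near&(d>0)&(Z>lo)&(Z<hi)
        P=C[m]
        if len(P)>8:
            b=P[:,:2]; r=np.array([.05 if nm=="cover" else .042]); 
            print(cam,nm,len(P),P.min(0),P.max(0),cv2.minEnclosingCircle((b*1000).astype(np.float32)))
    cv2.imwrite(f"pics/m_{cam}.png",cv2.cvtColor(p,cv2.COLOR_RGB2BGR))
p=cv2.imread("pics/m_side.png")[130:290,190:350]; cv2.imwrite("pics/m.png",cv2.resize(p,None,fx=3.7,fy=3.7,interpolation=cv2.INTER_CUBIC))
E
python3 m.py
```

```text
t: 12.92
eef_pos: [0.5853, 0.175, 0.2103]
ee_rot: [-3.141, -0.001, 3.067]
force: [-0.5, -2.0, -3.2]
width: 0.0154
gripper_force: 40.0
[0.5853 0.175  0.2103] [-0.4684 -2.0007 -3.1769]
top cover 147 [0.5353 0.1229 0.1663] [0.5767 0.2114 0.1802] ((565.0429077148438, 166.45440673828125), 45.07417297363281)
top tin 62 [0.5426 0.1288 0.0311] [0.5896 0.1972 0.0868] ((571.193115234375, 163.45635986328125), 38.45430374145508)
side cover 594 [0.5376 0.1317 0.1644] [0.6349 0.2287 0.1802] ((586.5084228515625, 177.568115234375), 51.83979034423828)
side tin 832 [0.5443 0.1314 0.03  ] [0.6289 0.2208 0.0869] ((586.3382568359375, 176.0569610595703), 45.00052261352539)
```

View pics/m.png

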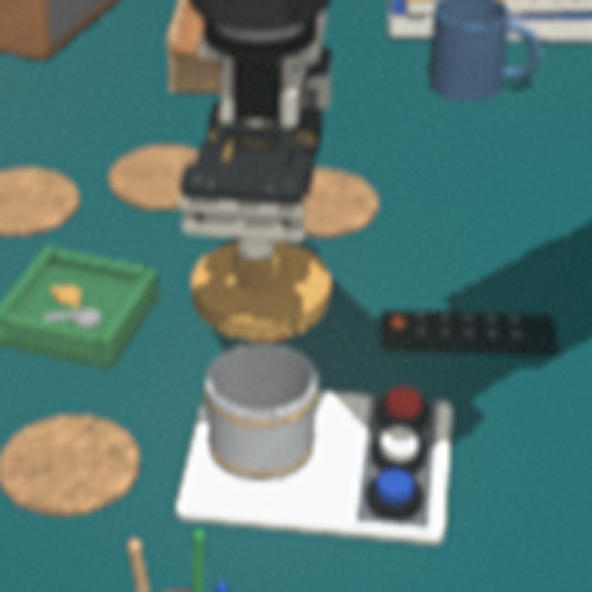

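Side crop: the cover at (261,290) hangs directly over the tin mouth at (262,375). Relative offset is about 1 mm, so I'll lower.

```bash
python3 -m crank '[[[0,0,0.6,0],[0,-0.02,1.3,0],[0,-0.02,1.9,0],[0,-0.02,2.3,0],[0,-0.02,2.6,0],[0,-0.02,2.8,0],[0,-0.02,2.9,0],[0,-0.02,2.9,0],[0,-0.02,2.9,0]]]'
```

```text
t: 14.15
eef_pos: [0.5859, 0.1735, 0.139]
ee_rot: [3.141, 0.001, 3.065]
force: [1.3, 0.1, -2.6]
width: 0.0149
gripper_force: 40.0
```

```bash
python3 -m crank '[[[0,0,0.1,0],[0,0,0.2,0],[0,0,0.3,0],[0,0,0.4,0],[0,0,0.4,0],[0,0,0.4,0]]]'
```

```text
t: 14.9
eef_pos: [0.5858, 0.1735, 0.1286]
ee_rot: [-3.142, 0.0, 3.065]
force: [0.8, -0.3, -3.5]
width: 0.0151
gripper_force: 40.0
```

```bash
python3 -m crank '[[[0,0,0.06,0],[0,0,0.12,0],[0,0,0.14,0],[0,0,0.14,0],[0,0,0.14,0]]]'
```

```text
t: 15.52
eef_pos: [0.5858, 0.1732, 0.1257]
ee_rot: [-3.142, 0.0, 3.065]
force: [-3.5, -2.3, 6.0]
width: 0.0151
gripper_force: 40.0
```

```bash
python3 -m crank '[[[0,0,0.04,0],[0,0,0.05,0],[0,0,0.05,0],[0,0,0.05,0]]]'
```

```text
t: 16.02
eef_pos: [0.5858, 0.1732, 0.1256]
ee_rot: [3.142, 0.001, 3.066]
force: [-6.9, -1.6, 14.0]
width: 0.0147
gripper_force: 40.0
```

Hard stop at the expected height, so the lid is home. Release, then look.

```bash
python3 -m crank '[[[0,0,-0.08,0],[0,0,-0.08,0],[0,0,-0.08,0],[0,0,-0.08,0],[0,0,-0.08,0],[0,0,-0.08,0],[0,0,-0.08,0],[0,0,-0.08,0]]]' 0
python3 - <<'E'
from h import *
np.set_printoptions(precision=4,suppress=True)
p,d=arm.grab_frame("side")
cv2.imwrite("pics/seat.png",cv2.resize(cv2.cvtColor(p,cv2.COLOR_RGB2BGR)[150:290,200:340],None,fx=4.2,fy=4.2,interpolation=cv2.INTER_CUBIC))
s=arm.get_state();print(s["eef_pos"],s["force"],s["width"])
E
```

```text
t: 17.02
eef_pos: [0.5857, 0.1734, 0.1258]
ee_rot: [3.142, 0.0, 3.065]
force: [0.1, 0.6, -0.4]
width: 0.086
gripper_force: 0.0
[0.5857 0.1734 0.1258] [-0.0561  1.0152  0.4715] 0.08709656653608244
```

View pics/seat.png

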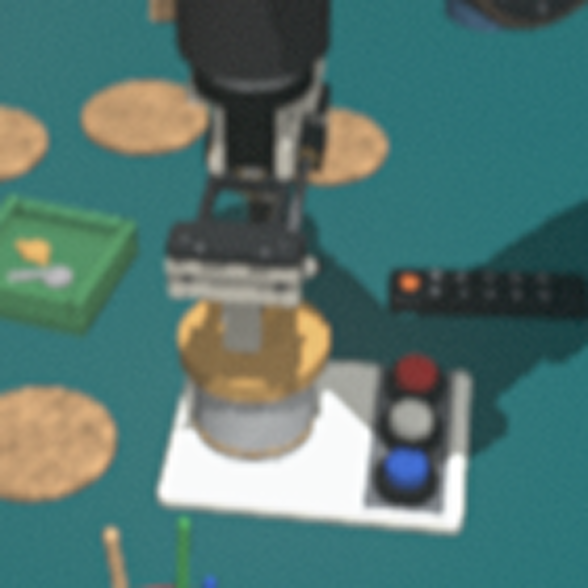

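The cover sits level on the tin at (254,350) and the fingers are open. Next I lower to the collar.

```bash
python3 -m crank '[[[0,0,0.4,0],[0,0,0.8,0],[0,0,1.0,0],[0,0,1.05,0],[0,0,1.05,0],[0,0,1.05,0]]]'
python3 -m crank '[[[0,0,0,0],[0,0,0,0],[0,0,0,0],[0,0,0,0],[0,0,0,0],[0,0,0,0],[0,0,0,0]]]' 1 30
```

```text
t: 17.82
eef_pos: [0.5859, 0.1735, 0.0999]
ee_rot: [3.141, 0.0, 3.065]
force: [-0.7, -0.0, 0.6]
width: 0.0875
gripper_force: 0.0
t: 18.7
eef_pos: [0.5857, 0.1734, 0.0996]
ee_rot: [-3.141, -0.0, 3.065]
force: [-0.0, -0.7, -0.3]
width: 0.0371
gripper_force: 30.0
```

Collar held (37 mm opening). Lift slowly.

```bash
python3 -m crank '[[[0,0,-0.1,0],[0,0,-0.25,0],[0,0,-0.5,0],[0,0,-0.8,0],[0,0,-1.1,0],[0,0,-1.4,0],[0,0,-1.4,0],[0,0,-1.4,0]]]'
```

```text
t: 19.7
eef_pos: [0.5855, 0.1734, 0.1344]
ee_rot: [3.142, -0.0, 3.065]
force: [-0.0, 0.6, -1.7]
width: 0.0368
gripper_force: 30.0
```

```bash
python3 -m crank '[[[0,0,-0.3,0],[0,0,-0.7,0],[0,0,-1.1,0],[0,0,-1.5,0],[0,0,-1.9,0],[0,0,-2.3,0],[0,0,-2.6,0],[0,0,-2.8,0],[0,0,-2.8,0],[0,0,-2.8,0],[0,0,-2.8,0],[0,0,-2.8,0]]]'
python3 - <<'E'
from h import *
p,d=arm.grab_frame("side")
cv2.imwrite("pics/end.png",cv2.resize(cv2.cvtColor(p,cv2.COLOR_RGB2BGR)[120:280,190:350],None,fx=3.7,fy=3.7,interpolation=cv2.INTER_CUBIC))
E
```

```text
t: 21.2
eef_pos: [0.5856, 0.1734, 0.2043]
ee_rot: [-3.141, -0.0, 3.065]
force: [-0.5, 0.0, -1.4]
width: 0.0369
gripper_force: 30.0
```

View pics/end.png

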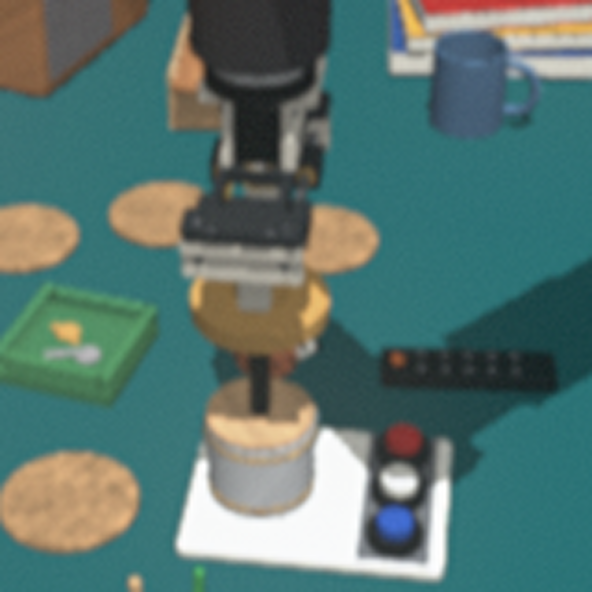

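The cover at (260,305) is held level, 105 mm up and clear of the knob (260,385). The inner lid sits flush on the tin at (262,420).

```bash
python3 -m crank '[[[0,0,0,0],[0,0,0,0],[0,0,0,0],[0,0,0,0]]]'; python3 -c "
from station import arm; print(arm.job_done())"
```

```text
t: 21.75
eef_pos: [0.5857, 0.1734, 0.2046]
ee_rot: [3.142, 0.0, 3.065]
force: [0.4, 0.1, -1.0]
width: 0.0374
gripper_force: 30.0
the job is handed in; nothing more can be done
None
```

The job is handed in at 21.8 s: I pressed white, blue, then red fully down, seated the inner lid on the tin, and the gripper is holding the brass cover level about 30 mm above the knob; the hand-in gave no verdict.

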